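Shut and lock the dosing unit's access hatch

ROBOT

A 7-joint arm with a two-finger parallel gripper is mounted at the origin on a cart in front of the work surface, level with it; the furniture and walls round the work are solid. World frame = base frame: x ahead of the robot, y to its left, z up, the work surface at z = 0. Lengths are in m, angles in rad, forces in N, time in s.
With the tool pointing down it reaches from about 0.425 to 0.95 m from the base axis. Payload 4.7 kg.
Tool frame: the origin (TCP) lies midway between the tips of the shut fingers; the grasp point (between the pads) lies 19 mm behind it; z points along the fingers, y is the direction in which the jaws open and shut (so a half turn about z gives the same grasp; the last joint's range is limited). The gripper opens to 85 mm and grips with 20 to 120 N. Pads are 22 mm wide; open, the fingers measure 114 mm over their backs; the gripper's body (76 mm by 85 mm) begins 54 mm behind the grasp point. The pads swing forward as they close: fully open they stand 13 mm farther back than shut.
Start: joints at [-1.257, 0.469, -0.049, 1.532, 0.024, 1.141, -0.082], TCP at [0.227, 0.636, 0.231] pointing down, gripper open.
Joint ranges: [-2.59, 2.59], [-0.33, 1.99], [-1.39, 1.29], [0.1, 2.45], [-1.04, 4.18], [0.21, 1.99], [-2.66, 2.66]. Speed limits (rad/s): [2.57, 2.57, 3.14, 3.14, 3.14, 3.14, 3.14].

INTERFACE

Orientations are given as a unit quaternion [x, y, z, w].
In Python, from bench import sense, grab_frame, hand_in, look_for, spot_point gives the robot as it stands.
- The arm moves only by the shell command python3 -m creep 'ROWS' [OPENING] [FORCE]. ROWS is JSON, a list of rows, each a list of 2 entries, a list of its own where there are three numbers: the shift along the tool's x, y, z in cm, then the turn about the tool's z in degrees. In form: [[[dx, dy, dz], turn], ...]. A call has 1 to 20 rows; each row is the pose to reach, as a shift and turn from the pose commanded when the call began, along the tool's axes at that moment; what a row does not reach only later rows make up. A row lasts 1/12 s, in which the tool goes at most 41.7 mm and 7.16 degrees, less where a joint would pass 70% of its speed; a pose out of reach is approached as far as the arm can. A call with a gripper value outside its range is refused whole. OPENING is the finger opening in cm, from 0 to 8.54, set as the call begins (- or left out, the last holds). The fingers move at their own pace and stop on an object; FORCE is the grip in N (left out, the last holds). Time passes only in rows, so rows that repeat a pose let the fingers close. It gives the time, the measured TCP pose, the force and the opening at its end, in the units of the state.
- sense(): the state, without advancing time (a new reading comes with each control period).
- grab_frame(name): name is "scene" or "side" or "wrist"; returns a dict with "color" (400x640x3 uint8, red, green, blue), "intrinsics" (3x3 intrinsics, pixels), "R" (3x3) and "t" (3): a world point X has camera coordinates R X + t. Camera axes: x right, y down, z forward; pixel columns grow to the right and rows downward; lengths in m; the calibration is good to about 2 mm. The wrist camera is an equidistant fisheye: a pixel r from the principal point sees the ray r / f radians off the axis. A picture is of the moment at which its call begins. There is no depth.
- hand_in(): hands the job in, once; it reports no verdict.
Trained networks look in the newest picture that a camera, given by its name, has taken for a name from the list of things; names that differ only in an ending like _2 or _b are one class to them, and where a whole thing is asked for, a point or a joint stands for the part that bears it (a point fixed in the world has none). Each returns a list of dicts, best first, with "score" (0 to 1); they miss things now and then, are a little off and sometimes report something else, mostly with a low value. They report only what shows in the picture. A call takes as long as a camera call.
- look_for(target, camera): "uv" ([column, row] in pixels, amid what is visible of it).
- spot_point(target, camera): "uv" ([column, row] in pixels: a listed point, or the origin of a listed thing).
The state is a dict: "t": time; "joint_pos": joint angles; "qvel": joint speeds; "tau": joint torques, N m; "position": TCP position; "ee_rot": TCP orientation; "force": force on the tool from outside, world axes, zero at the start; "ft_torque": the same for the moment, N m; "width": finger opening in m.
Only numpy, scipy, OpenCV 4.12 (cv2) and the standard library are available. Lean on these libraries where they do the work, as an engineer would, in place of code of your own. Each camera call takes 0.05 s, during which the arm holds its last target.

TASK

The white access hatch of the bench dosing unit is ajar: push it down flush with a fingertip, then set a fingertip in the slot of each of its two orange quarter-turn latches and turn both clockwise until they stop, so the hatch is locked. Only push and turn: do not lift the hatch or pick anything up, leave the other things on the bench where they stand, and finish with the hand clear.

Things in the scene. Friction and masses are not known exactly. Their poses are not given: they have to be found in the camera images.
- dosing_unit: Bench dosing unit, fixed to the worktop: grey steel housing 190 (x) x 270 (y) mm with a white hatch on top. Origin: centre of its underside; x points to its back (hinge side), y to its left, z up. Its front (red switch, louvres) faces the robot, turned up to 0.3 rad. With the hatch shut its skin lies 80 mm and the collar tops 99.5 mm above the origin.
- hatch (a joint): Hinge of the white hatch (180 x 266 x 8 mm; hinge line along y at x = 85 mm, z = 76 mm in dosing_unit's frame): 0 = fully down, flush, a hard stop; grows as the front edge rises. Starts ajar at 0.2 to 0.4. Stiff friction hinge, stays where left; about 3 N at the front edge pushes it down.
- hatch_push (a point): Middle of the upper skin behind the hatch's front edge (30 mm from the edge, 150 mm from the hinge line; a black rubber strip lies just in front of it). Moves with the hatch; z = the hatch's normal, x = toward the hinge. With the hatch down: at (-0.065, 0, 0.081) m in dosing_unit's frame, 30 mm or more clear of the collars.
- cam_left_slot (a point): On the axis of the left (+y) latch, at the floor of its slot. Orange rotor 85 mm across in a black collar (88 mm inside, 100 outside); its finger slot, 34 mm wide and 16 mm deep, open to the collar at both ends, runs through the centre between two half-moon walls flush with the collar top; yellow dashes on its floor. y axis = along the slot, z = up. With the hatch shut: at (-0.010, +0.066, 0.084) m in dosing_unit's frame.
- cam_right_slot (a point): On the axis of the right (-y) latch, at the floor of its slot. Orange rotor 85 mm across in a black collar (88 mm inside, 100 outside); its finger slot, 34 mm wide and 16 mm deep, open to the collar at both ends, runs through the centre between two half-moon walls flush with the collar top; yellow dashes on its floor. y axis = along the slot, z = up. With the hatch shut: at (-0.010, -0.066, 0.084) m in dosing_unit's frame.
- cam_left (a joint): Left latch: 0 = open, slot parallel to the hatch's front edge (red marks); grows turning CLOCKWISE seen from above; 1.571 = hard stop, locked, slot front to back (green mark). Starts at 0 to 0.25. Takes about 0.07 N m (3 N at 25 mm from the axis); stays where left. Its tongue then hooks under a keeper in the housing: turn it only with the hatch down.
- cam_right (a joint): Right latch: 0 = open, slot parallel to the hatch's front edge (red marks); grows turning CLOCKWISE seen from above; 1.571 = hard stop, locked, slot front to back (green mark). Starts at 0 to 0.25. Takes about 0.07 N m (3 N at 25 mm from the axis); stays where left. Its tongue then hooks under a keeper in the housing: turn it only with the hatch down.
- tube_rack: Bystander: blue clear rack 86 x 200 x 80 mm fixed, to the right of the unit; origin centre of underside.
- tube_1: Bystander: 50 ml tube with blue cap, 35 x 122 mm, standing in the rack; origin at its foot.
- tube_2: Bystander: second such tube in the rack; origin at its foot.
- label_roll: Bystander: roll of white labels, 85 mm across, 62 mm high, by the unit; origin centre of underside.
- sample_cup: Bystander: clear empty cup, 60 mm across, 62 mm high, by the unit; origin centre of underside.
- tube_float: Bystander: flat green float of linked rings for small tubes, 78 x 105 x 10 mm, lying left of the unit; origin centre of underside.

How it is judged:
By the outcome, as a careful person would: the job done as asked, in the order asked, and still so for the second after the job is handed in, with the robot touching nothing.
It also fails if it takes over 61 s, if anything falls off the work surface, if the arm or the gripper's body presses on something with over 40 N, if the wrist force passes 120 N, or if a joint passes its speed limit or range.

## Working session

There is one attempt and no reset: what is moved stays moved. The work goes in short steps, Python scripts to look and compute and a shell command to move; the robot and the scene stay as the last step left them, time stands still between calls to the robot, and variables do not carry over. Pictures are saved under pics/ and viewed, and the job is handed in when it is done.

```bash
mkdir -p pics; ls; cat > h.py <<'E'
import numpy as np, cv2, json
from bench import *
def save(n,fn):
    f=grab_frame(n); cv2.imwrite(fn,f["color"][:,:,::-1].copy()); return f
E
python3 - <<'E'
from h import *
s=sense(); print({k:np.round(v,3).tolist() for k,v in s.items()})
for c in ("scene","side","wrist"):
    f=save(c,f"pics/{c}0.png"); np.savez(f"cam_{c}0.npz",**f)
    print(c,f["intrinsics"].tolist(),np.round(f["R"],3).tolist(),np.round(f["t"],3).tolist())
    for n in ("dosing_unit","hatch_push","cam_left_slot","cam_right_slot"):
        print(n,[(np.round(d["uv"],1).tolist(),round(d["score"],2)) for d in spot_point(n,c)[:3]])
E
```

```text
pics
{'t': 0.0, 'joint_pos': [-1.257, 0.469, -0.049, 1.534, 0.024, 1.141, -0.082], 'qvel': [-0.001, -0.0, 0.0, -0.002, -0.001, -0.001, 0.0], 'tau': [0.0, -51.03, -0.046, -23.771, 0.011, 0.007, -0.0], 'position': [0.227, 0.635, 0.23], 'ee_rot': [0.171, 0.985, -0.001, -0.0], 'force': [0.001, 0.118, -0.148], 'ft_torque': [0.044, -0.044, 0.072], 'width': 0.085}
scene [[460.3337950986744, 0.0, 317.69849243852826], [0.0, 460.3337950986744, 194.8917671930862], [0.0, 0.0, 1.0]] [[0.596, -0.802, 0.014], [-0.595, -0.455, -0.662], [0.538, 0.386, -0.749]] [-0.399, 0.284, 0.806]
dosing_unit [([445.7, 254.7], 0.73)]
hatch_push [([308.6, 194.2], 0.55)]
cam_left_slot [([292.5, 172.9], 0.66)]
cam_right_slot [([347.2, 187.7], 0.74)]
side [[458.857361823717, 0.0, 317.8321555949405], [0.0, 458.857361823717, 194.9063225092757], [0.0, 0.0, 1.0]] [[0.972, -0.232, -0.025], [-0.106, -0.343, -0.933], [0.207, 0.91, -0.358]] [-0.518, 0.111, 1.055]
dosing_unit [([314.4, 235.7], 0.86)]
hatch_push [([291.3, 189.3], 0.62)]
cam_left_slot [([297.9, 183.3], 0.43)]
cam_right_slot [([327.1, 203.1], 0.54)]
wrist [[309.70691628693146, 0.0, 323.20555181478437], [0.0, 309.70691628693146, 204.32308964781055], [0.0, 0.0, 1.0]] [[0.336, 0.942, -0.002], [0.89, -0.317, 0.328], [0.309, -0.112, -0.945]] [-0.674, -0.043, 0.382]
dosing_unit [([80.4, 372.9], 0.76)]
hatch_push [([37.0, 392.9], 0.6)]
cam_left_slot []
cam_right_slot []
```

View pics/scene0.png

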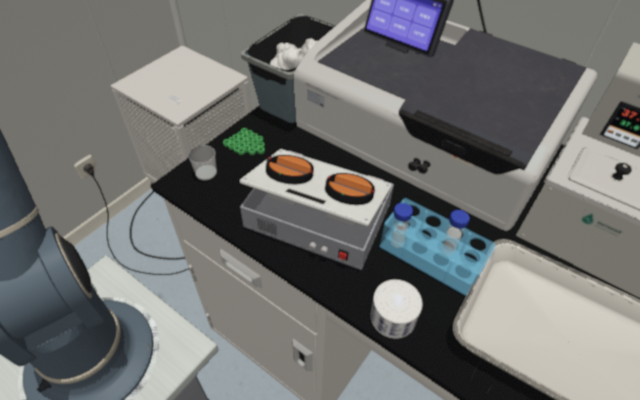

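View pics/side0.png

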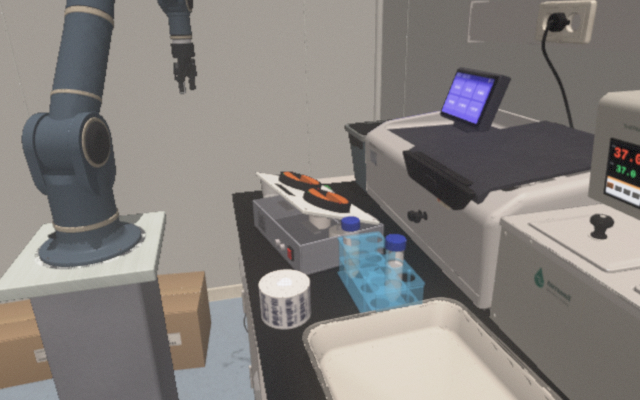

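View pics/wrist0.png

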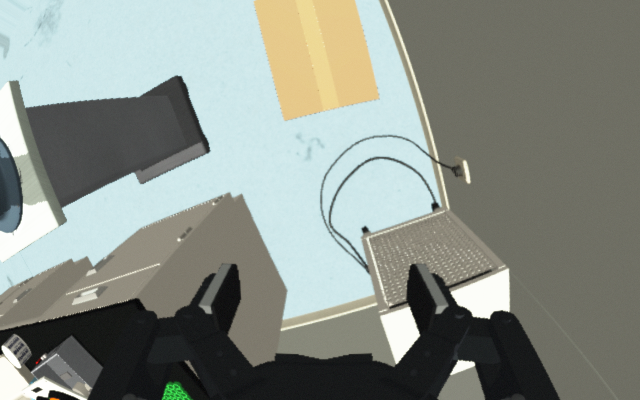

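The hatch is ajar, with its front edge (scene 242,181 to 378,208) raised and its back on the hinge. The latches are at (290,168) and (350,187). The scene detection of dosing_unit at (446,255) is wrong because it sits on the rack. Next I'll crop for corners.

```bash
python3 - <<'E'
import cv2
a=cv2.imread("pics/scene0.png")[140:275,230:405]; cv2.imwrite("pics/s_crop.png",cv2.resize(a,None,fx=4.4,fy=4.4,interpolation=cv2.INTER_CUBIC))
a=cv2.imread("pics/side0.png")[160:280,240:390]; cv2.imwrite("pics/d_crop.png",cv2.resize(a,None,fx=5,fy=5,interpolation=cv2.INTER_CUBIC))
E
```

```text
(no output)
```

View pics/s_crop.png

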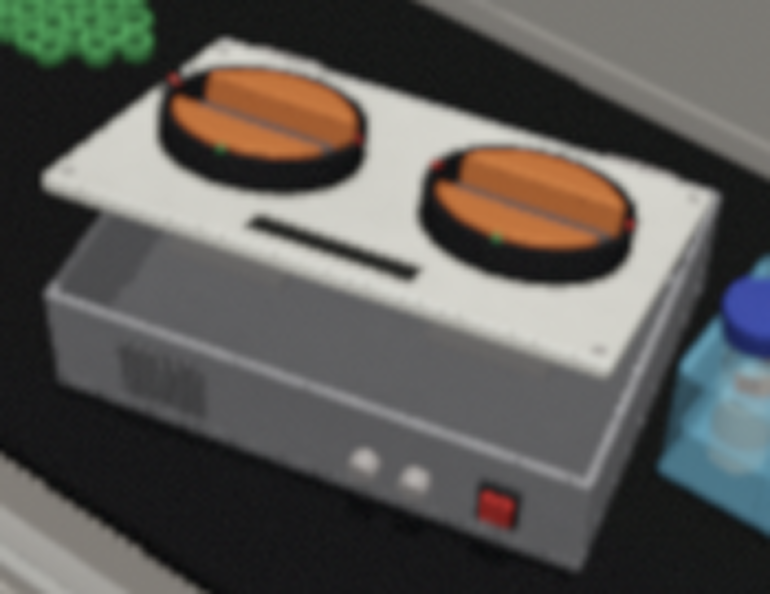

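View pics/d_crop.png

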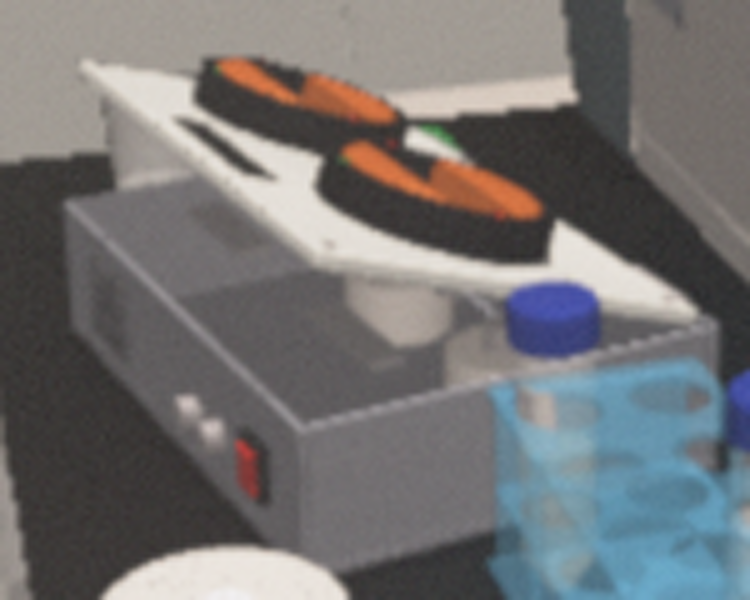

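```bash
cat > fit.py <<'E'
from h import *
from scipy.optimize import least_squares
C={c:np.load(f"cam_{c}0.npz") for c in("scene","side")}
def hatchpt(p,th):
    h=np.array([.085,0,.076]); d=np.array(p)-h; c,s=np.cos(th),np.sin(th)
    # front (d.x<0) rises
    return h+np.array([c*d[0]+s*d[2],d[1],-s*d[0]+c*d[2]])
def world(p,q):
    c,s=np.cos(q[2]),np.sin(q[2]); return np.array([q[0]+c*p[0]-s*p[1],q[1]+s*p[0]+c*p[1],p[2]])
def proj(c,X):
    x=C[c]["R"]@X+C[c]["t"]; u=C[c]["intrinsics"]@x; return u[:2]/u[2]
FL,FR,BR,BL=(-.095,.133,.08),(-.095,-.133,.08),(.085,-.133,.08),(.085,.133,.08)
bFL,bFR=(-.095,.135,0),(-.095,-.135,0)
P,L,R=(-.065,0,.081),(-.01,.066,.084),(-.01,-.066,.084)
obs=[("scene",FL,1,(239.5,180.5)),("scene",FR,1,(367.5,223.6)),("scene",BR,1,(393.2,183.6)),("scene",BL,1,(281,149)),
("scene",bFL,0,(243.6,226.8)),("scene",bFR,0,(361.4,269.5)),("side",FL,1,(257,173)),("side",FR,1,(304,211.6)),("side",BR,1,(379.4,223)),("side",bFL,0,(255,226)),("side",bFR,0,(300.4,274.4)),
("scene",P,1,(308.6,194.2)),("scene",L,1,(292.5,172.9)),("scene",R,1,(347.2,187.7)),("side",P,1,(291.3,189.3)),("side",L,1,(297.9,183.3)),("side",R,1,(327.1,203.1))]
def res(q): return np.concatenate([proj(c,world(hatchpt(p,q[3]) if m else p,q))-o for c,p,m,o in obs])
if __name__=="__main__":
    r=least_squares(res,[.6,.1,0,.3],loss="soft_l1"); print(r.x.round(4)); print(res(r.x).reshape(-1,2).round(1).tolist())
    q=r.x
    for n,p in (("P",P),("L",L),("R",R)): print(n,world(hatchpt(p,q[3]),q).round(4),world(p,q).round(4))
    np.save("q.npy",q)
E
python3 fit.py
```

```text
[ 0.4967 -0.129   0.2247  0.3342]
[[0.4, -0.5], [0.3, 0.7], [-1.3, 0.3], [-0.5, -0.6], [0.0, 0.2], [-1.1, 1.3], [-0.5, -0.9], [0.1, -0.6], [1.6, -1.5], [1.0, 0.9], [1.5, 4.1], [-0.9, -0.1], [-3.2, -1.2], [1.5, 3.6], [-0.9, 1.6], [2.7, 1.0], [-0.1, -0.1]]
P [ 0.4431 -0.1413  0.1299] [ 0.4334 -0.1435  0.081 ]
L [ 0.48   -0.0651  0.1147] [ 0.4723 -0.0669  0.084 ]
R [ 0.5094 -0.1938  0.1147] [ 0.5017 -0.1956  0.084 ]
```

```bash
python3 -m creep '[[[-3,-2.4,0],-3],[[-6,-4.8,0],-6],[[-9,-7.2,0],-9],[[-12,-9.6,0],-12],[[-15,-12,0],-15],[[-18,-14.4,0],-18],[[-21,-16.8,0],-21],[[-24,-19.2,0],-24],[[-27,-21.6,0],-27],[[-30,-24,0],-30],[[-33,-26.5,0],-32.6],[[-35,-28.5,0],-32.6],[[-36,-32,0],-32.6],[[-37,-35.5,0],-32.6],[[-38,-39,0],-32.6],[[-39,-42.5,0],-32.6],[[-40,-46,0],-32.6],[[-41,-49.5,0],-32.6],[[-42,-53,0],-32.6],[[-42,-53,0],-32.6]]' 0 20
python3 - <<'E'
from h import *
s=sense(); print({k:np.round(v,3).tolist() for k,v in s.items()})
p=s["position"]; from scipy.spatial.transform import Rotation as Ro
R=Ro.from_quat(s["ee_rot"]).as_matrix(); print((R.T@(np.array([.441,-.142,.17])-p)*100).round(2), np.degrees(np.arctan2(R[1,1],R[0,1])))
E
```

```text
t: 2.42
position: [0.4434, -0.012, 0.2317]
ee_rot: [-0.107, 0.994, -0.001, 0.0]
force: [-0.3, 0.4, 0.7]
width: 0.0002
{'t': 2.417, 'joint_pos': [-0.265, 0.081, 0.208, 2.063, -0.017, 0.999, 1.738], 'qvel': [-0.048, 0.016, -0.096, -0.019, -0.055, -0.007, -0.087], 'tau': [0.265, -26.241, 0.324, -21.987, 0.014, -0.015, 0.538], 'position': [0.443, -0.012, 0.232], 'ee_rot': [-0.107, 0.994, -0.001, 0.0], 'force': [-0.314, 0.365, 0.705], 'ft_torque': [0.008, 0.012, -0.026], 'width': 0.0}
[  3.01 -12.64   6.2 ] 102.31260190069686
```

```bash
python3 -m creep '[[[0.7,-3,0],0],[[1.5,-6,0],0],[[2.2,-9,0],0],[[3,-12,0],0],[[3,-12.6,1],0],[[3,-12.6,2.5],0],[[3,-12.6,4],0],[[3,-12.6,4],0],[[3,-12.6,4],0]]' 0
python3 - <<'E'
from h import *
for c in("wrist","scene"): save(c,f"pics/{c}1.png")
for n in ("hatch_push","cam_left_slot","cam_right_slot"):
  for c in("wrist","scene"):
    print(n,c,[(np.round(d["uv"],1).tolist(),round(d["score"],2)) for d in spot_point(n,c)[:2]])
E
```

```text
t: 3.17
position: [0.443, -0.1335, 0.1908]
ee_rot: [-0.113, 0.994, 0.0, -0.001]
force: [0.1, -0.4, 0.4]
width: 0.0002
hatch_push wrist [([310.4, 221.3], 0.93)]
hatch_push scene [([249.4, 141.2], 0.62), ([308.7, 192.6], 0.59)]
cam_left_slot wrist [([394.3, 269.7], 0.94)]
cam_left_slot scene [([288.3, 172.1], 0.55)]
cam_right_slot wrist [([236.2, 270.8], 0.92)]
cam_right_slot scene []
```

View pics/wrist1.png

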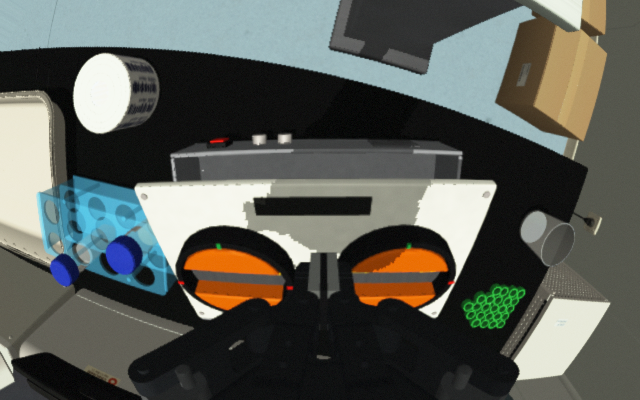

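View pics/scene1.png

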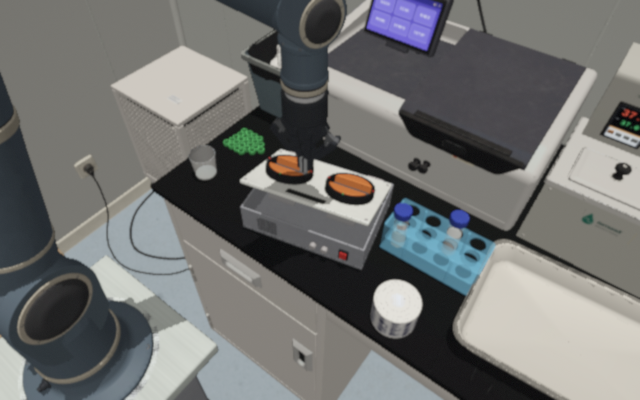

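The fingers show between the collars and hatch_push sits at (310,221), just behind the black strip. Both slots are near 0. I'll refine the pose with the wrist view.

```bash
cat > w.py <<'E'
from h import *
import fit
from scipy.optimize import least_squares
from scipy.spatial.transform import Rotation as Ro
def wproj(f,X):
    x=f["R"]@X+f["t"]; th=np.arctan2(np.hypot(x[0],x[1]),x[2]); k=f["intrinsics"]; d=x[:2]/np.hypot(*x[:2])
    return np.array([k[0,0]*th*d[0]+k[0,2],k[1,1]*th*d[1]+k[1,2]])
def go(s,X):
    R=Ro.from_quat(s["ee_rot"]).as_matrix(); return (R.T@(np.array(X)-s["position"])*100).round(2)
def yaw(s):
    R=Ro.from_quat(s["ee_rot"]).as_matrix(); return np.degrees(np.arctan2(R[1,1],R[0,1]))
E
python3 - <<'E'
from w import *
f=grab_frame("wrist"); s=sense()
ob=[]
for n,p in (("hatch_push",fit.P),("cam_left_slot",fit.L),("cam_right_slot",fit.R)):
    ob.append((p,spot_point(n,"wrist")[0]["uv"]))
ob+= [((-.095,.133,.08),(495,181)),((-.095,-.133,.08),(136,184))]
wr=lambda q: np.concatenate([wproj(f,fit.world(fit.hatchpt(p,q[3]),q))-u for p,u in ob])
q0=np.load("q.npy"); print(wr(q0).round(1).reshape(-1,2).tolist())
r=least_squares(lambda q:np.concatenate([fit.res(q),wr(q)]),q0,loss="soft_l1"); q=r.x; print(q.round(4)); print(wr(q).round(1).reshape(-1,2).tolist())
np.save("q1.npy",q)
for p in (fit.P,fit.L,fit.R): print(fit.world(fit.hatchpt(p,q[3]),q).round(4),fit.world(p,q).round(4))
print(s["position"],yaw(s), go(s,fit.world(fit.hatchpt(fit.P,q[3]),q)), go(s,fit.world(fit.P,q)))
E
```

```text
[[2.7, 2.4], [0.3, 5.2], [1.7, 2.1], [1.4, 6.8], [0.2, 3.2]]
[ 0.4951 -0.1302  0.2292  0.3302]
[[1.2, -0.7], [-0.5, 2.7], [0.6, 0.1], [0.2, 2.9], [-1.0, 1.1]]
[ 0.4413 -0.1428  0.1294] [ 0.4318 -0.145   0.081 ]
[ 0.4779 -0.0665  0.1144] [ 0.4704 -0.0682  0.084 ]
[ 0.5079 -0.195   0.1144] [ 0.5004 -0.1968  0.084 ]
[ 0.44349187 -0.13404075  0.19163045] 102.96707747841954 [ 0.42 -0.8   6.23] [ 1.39 -0.81 11.06]
```

```bash
python3 -m creep '[[[0.2,-0.4,1.5],0],[[0.4,-0.8,3],0],[[0.4,-0.8,4.5],0],[[0.4,-0.8,5.5],0],[[0.5,-0.8,6.2],0],[[0.6,-0.8,7],0],[[0.8,-0.8,7.8],0],[[0.9,-0.8,8.6],0],[[1.1,-0.8,9.4],0],[[1.2,-0.8,10.1],0],[[1.3,-0.8,10.5],0],[[1.4,-0.8,10.8],0],[[1.4,-0.8,11],0],[[1.4,-0.8,11.1],0],[[1.4,-0.8,11.1],0]]' 0
python3 - <<'E'
from w import *
for c in("wrist","side"): save(c,f"pics/{c}2.png")
s=sense(); print(s["position"],s["force"],s["t"])
E
```

```text
t: 5.02
position: [0.4312, -0.145, 0.0801]
ee_rot: [-0.113, 0.994, 0.0, -0.0]
force: [-0.2, -0.8, 1.0]
width: -0.0
[ 0.43083464 -0.14497953  0.08010744] [-0.68318195 -0.27264726 -1.06119959] 5.1167
```

View pics/side2.png

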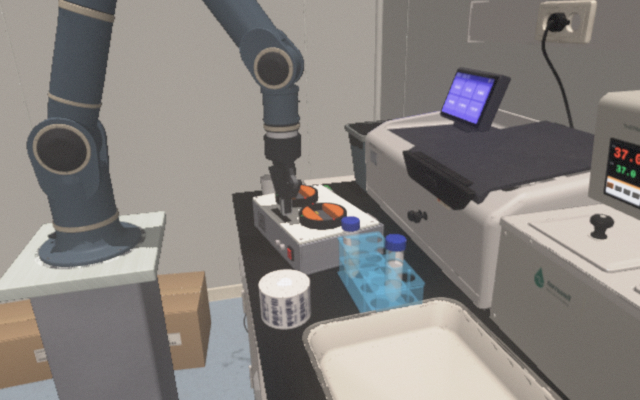

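View pics/wrist2.png

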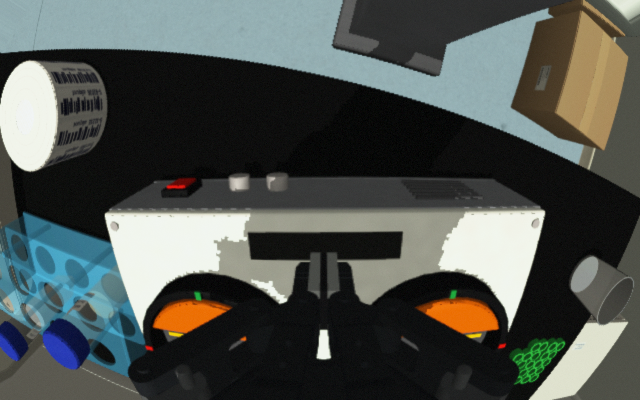

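The hatch looks almost flush, but the force is near zero. I'll press on until it meets the hard stop.

```bash
python3 -m creep '[[[0,0,0.1],0],[[0,0,0.2],0],[[0,0,0.2],0]]'; python3 -m creep '[[[0,0,0.15],0],[[0,0,0.15],0],[[0,0,0.15],0]]'
```

```text
t: 5.37
position: [0.4309, -0.145, 0.0799]
ee_rot: [-0.113, 0.994, 0.001, -0.001]
force: [-6.0, 1.7, 19.9]
width: -0.0001
t: 5.62
position: [0.4309, -0.145, 0.0797]
ee_rot: [-0.113, 0.994, 0.001, -0.0]
force: [-9.8, 3.2, 36.2]
width: -0.0003
```

The force rose from 20 to 36 N with almost no travel (z 0.080), so the hatch is on its stop. Now I'll lift and measure the slots.

```bash
python3 -m creep '[[[0,0,-0.4],0],[[0,0,-1.5],0],[[0,0,-4],0],[[0,0,-7],0],[[0,0,-10],0],[[0,0,-13],0],[[0,0,-15],0],[[0,0,-15],0],[[0,0,-15],0]]' 4.5
python3 - <<'E'
from w import *
f=save("wrist","pics/wrist3.png"); np.savez("cam_w3.npz",**f); s=sense(); save("side","pics/side3.png")
q=np.load("q1.npy"); q[3]=0
print(s["position"],s["width"],yaw(s),s["force"])
for n,p in (("hatch_push",fit.P),("cam_left_slot",fit.L),("cam_right_slot",fit.R)):
    u=spot_point(n,"wrist")[0]; print(n,u, wproj(f,fit.world(p,q)))
    if p!=fit.P:
        X=fit.world(p,q); k=f["intrinsics"]; r=(np.array(u["uv"])-[k[0,2],k[1,2]])/k[0,0]; th=np.hypot(*r); d=np.array([*(r/th*np.sin(th)),np.cos(th)]); d=f["R"].T@d; o=-f["R"].T@f["t"]; print("ray",(o+d*(.084-o[2])/d[2]).round(4), "fit",X.round(4))
# rectified top view at z=0.0995 / 0.084 around unit
for z in (0.084,):
    N=np.zeros((400,700,2),np.float32)
    for i in range(400):
        for j in range(700):
            N[i,j]=wproj(f,fit.world(((-.09+i*.0004),( -.14+j*.0004),z),q))
    cv2.imwrite("pics/top3.png",cv2.remap(f["color"][:,:,::-1].copy(),N[...,0],N[...,1],cv2.INTER_LINEAR))
E
```

```text
t: 6.37
position: [0.4315, -0.1451, 0.2274]
ee_rot: [-0.113, 0.994, -0.0, 0.001]
force: [-0.5, 0.5, -0.3]
width: 0.0445
[ 0.43067032 -0.14480366  0.22620465] 0.045205263490120454 102.96410903961788 [-0.19878206  0.32190545 -0.8236387 ]
hatch_push {'uv': [323.1, 187.2], 'score': 0.67} [323.66377204 190.12118901]
cam_left_slot {'uv': [385.9, 239.0], 'score': 0.76} [387.30472808 241.88095348]
ray [ 0.4675 -0.0707  0.084 ] fit [ 0.4704 -0.0682  0.084 ]
cam_right_slot {'uv': [260.3, 241.0], 'score': 0.94} [260.25798858 242.10553128]
ray [ 0.4991 -0.1969  0.084 ] fit [ 0.5004 -0.1968  0.084 ]
```

View pics/top3.png

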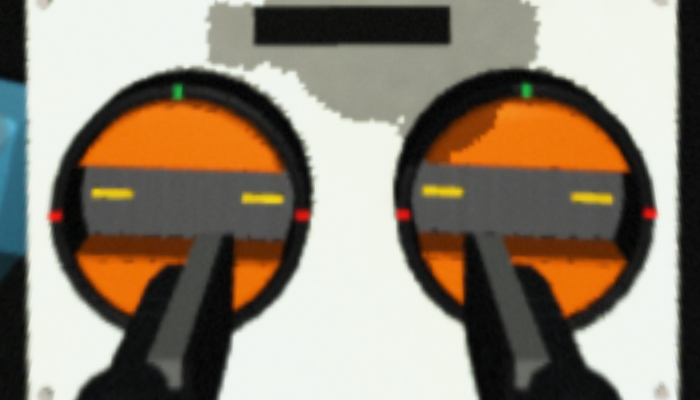

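View pics/wrist3.png

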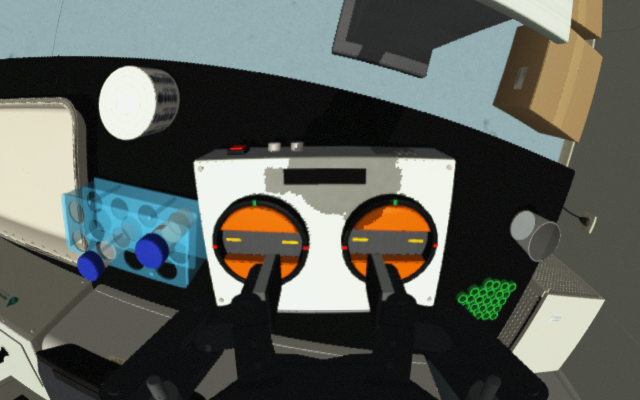

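View pics/side3.png

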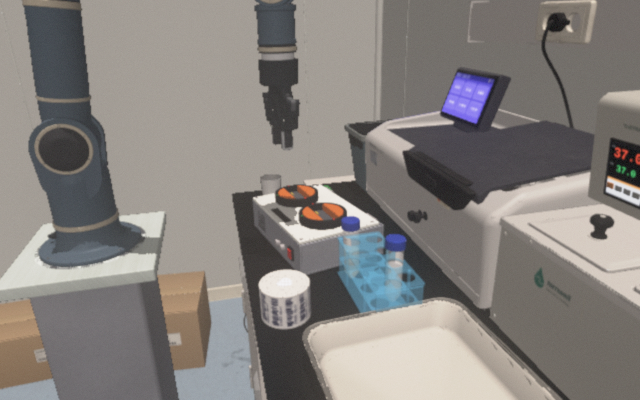

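The hatch is flush. In the rectified view the dashes put the left slot 2.7° clockwise and centred about 1–2 mm toward the front, and the right slot 1.5° clockwise. I'll set both spread fingertips in the left slot.

```bash
python3 - <<'E'
from w import *
q=np.load("q1.npy"); s=sense()
for y in(.0665,-.0655):
    X=fit.world((-.0115,y,.088),q); print(X.round(4),go(s,X))
E
```

```text
[ 0.4688 -0.0681  0.088 ] [-5.49  6.6  13.73]
[ 0.4988 -0.1966  0.088 ] [-5.53 -6.6  13.72]
```

```bash
python3 -m creep '[[[-2,2.4,0],1],[[-4,4.8,1],2],[[-5.5,6.6,3],2.5],[[-5.5,6.6,6],2.5],[[-5.5,6.6,9],2.5],[[-5.5,6.6,11],2.5],[[-5.5,6.6,11],2.5],[[-5.5,6.6,11],2.5]]' 4.5
python3 - <<'E'
from w import *
f=save("wrist","pics/wrist4.png"); s=sense()
q=np.load("q1.npy"); print(s["position"],s["width"],yaw(s),s["force"], go(s,fit.world((-.0115,.0665,.088),q)))
cv2.imwrite("pics/w4c.png",cv2.resize(cv2.imread("pics/wrist4.png")[180:400,180:480],None,fx=2.5,fy=2.5))
E
```

```text
t: 7.28
position: [0.4692, -0.0684, 0.1156]
ee_rot: [-0.091, 0.996, 0.0, -0.002]
force: [0.8, -0.3, 0.0]
width: 0.0453
[ 0.47043918 -0.06858498  0.11688467] 0.04499684061021781 100.44099366167566 [1.26943127 0.0678563  0.72754982] [0.15 0.08 2.89]
```

View pics/w4c.png

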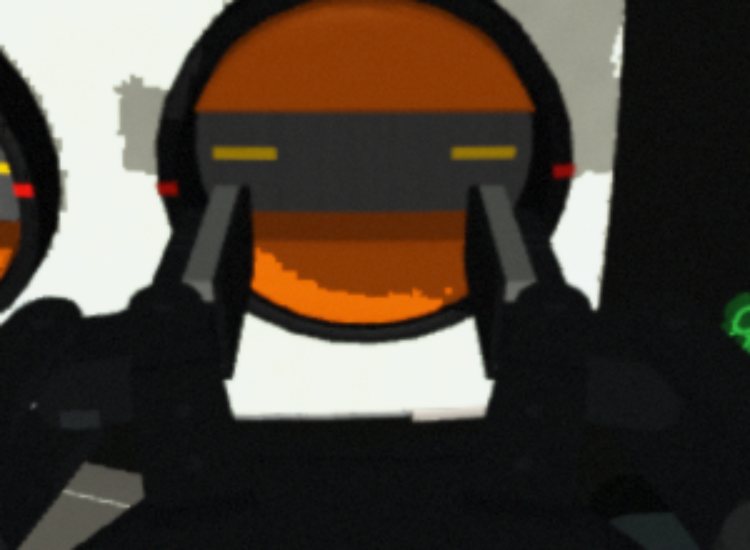

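```bash
python3 -m creep '[[[0.1,0.1,0],0],[[0.1,0.1,0.5],0],[[0.1,0.1,1],0],[[0.1,0.1,1.5],0],[[0.1,0.1,2],0],[[0.1,0.1,2.4],0],[[0.1,0.1,2.7],0],[[0.1,0.1,2.7],0]]' 4
python3 - <<'E'
from w import *
f=save("wrist","pics/wrist5.png"); s=sense()
q=np.load("q1.npy"); print(s["position"],s["width"],yaw(s),s["force"],s["ft_torque"], go(s,fit.world((-.0115,.0665,.088),q)))
cv2.imwrite("pics/w5c.png",cv2.resize(cv2.imread("pics/wrist5.png")[180:400,180:480],None,fx=2.5,fy=2.5))
E
```

```text
t: 8.0
position: [0.4686, -0.0675, 0.089]
ee_rot: [-0.091, 0.996, 0.0, -0.001]
force: [-0.3, 0.5, -0.2]
width: 0.0399
[ 0.4688146  -0.06758891  0.08934615] 0.03998357488049516 100.45529901926156 [-0.20165001 -0.34199581  0.17551468] [-0.00693404  0.01351383  0.00563283] [ 0.01 -0.05  0.13]
```

View pics/w5c.png

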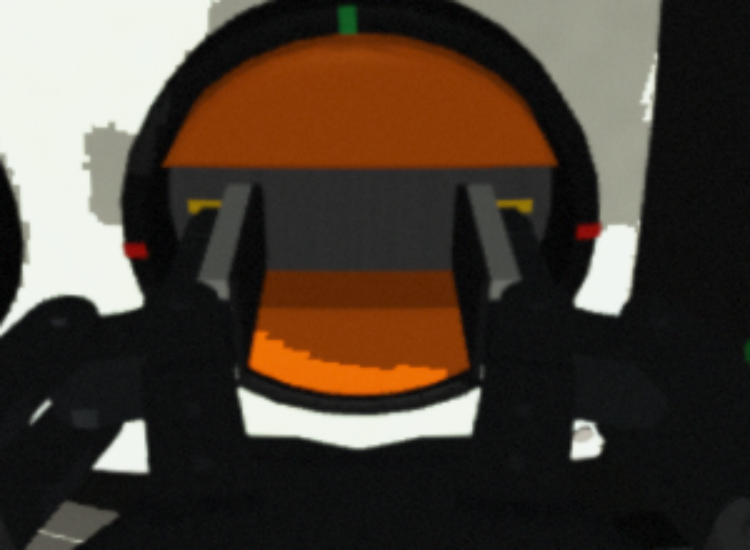

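The fingertips are inside the slot. I'll go 3 mm deeper, then turn.

```bash
python3 -m creep '[[[0,0,0.15],0],[[0,0,0.3],0],[[0,0,0.3],0]]' && python3 -m creep '[[[0,0,0],5],[[0,0,0],10],[[0,0,0],15],[[0,0,0],20],[[0,0,0],25],[[0,0,0],30],[[0,0,0],30]]'
python3 - <<'E'
from w import *
f=save("wrist","pics/wrist6.png"); s=sense()
print(s["position"],s["width"],yaw(s),s["force"],s["ft_torque"])
cv2.imwrite("pics/w6c.png",cv2.resize(cv2.imread("pics/wrist6.png")[180:400,180:480],None,fx=2.5,fy=2.5))
E
```

```text
t: 8.3
position: [0.469, -0.0676, 0.0866]
ee_rot: [-0.091, 0.996, 0.0, -0.0]
force: [-0.2, -0.2, 0.1]
width: 0.0403
t: 8.88
position: [0.4689, -0.0675, 0.0868]
ee_rot: [0.17, 0.985, -0.0, -0.0]
force: [-0.6, -1.1, 1.1]
width: 0.04
[ 0.46897149 -0.06751608  0.08679771] 0.04007645174821233 70.57077189800935 [-1.03940159 -1.13396603 -0.4286988 ] [-0.12103826  0.16542598  0.01216612]
```

View pics/w6c.png

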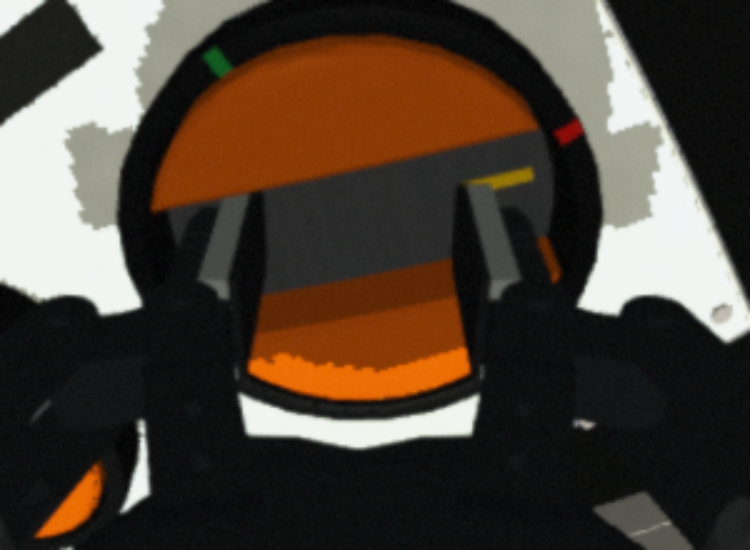

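The latch is turning, trailing the fingers by about 14° of play. I'll continue.

```bash
python3 -m creep '[[[0,0,0],5],[[0,0,0],10],[[0,0,0],15],[[0,0,0],20],[[0,0,0],25],[[0,0,0],30],[[0,0,0],35],[[0,0,0],40],[[0,0,0],45],[[0,0,0],50],[[0,0,0],55],[[0,0,0],60],[[0,0,0],64],[[0,0,0],66],[[0,0,0],66]]'
python3 - <<'E'
from w import *
f=save("wrist","pics/wrist7.png"); s=sense()
print(s["position"],s["width"],yaw(s),s["force"],s["ft_torque"],s["joint_pos"])
cv2.imwrite("pics/w7c.png",cv2.resize(cv2.imread("pics/wrist7.png")[180:400,180:480],None,fx=2.5,fy=2.5))
E
```

```text
t: 10.18
position: [0.4688, -0.0673, 0.0867]
ee_rot: [0.678, 0.735, -0.0, -0.0]
force: [-0.8, 0.2, 0.4]
width: 0.0397
[ 0.46885597 -0.06731871  0.08668151] 0.040140385619817816 4.6108271986245235 [0.03759365 1.18652091 0.25216138] [0.15356364 0.12884894 0.05336689] [-0.48856458  0.40047276  0.67409756  2.16732473 -0.39085863  0.69371371
  0.53318737]
```

View pics/w7c.png

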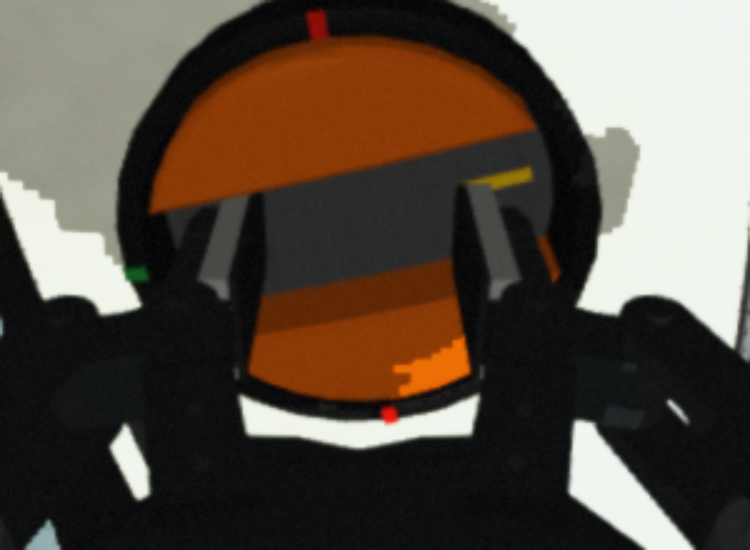

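```bash
T='from w import *
s=sense();print("yaw",yaw(s).round(2),"tq",np.round(s["ft_torque"],2))'
python3 -m creep '[[[0,0,0],1.5],[[0,0,0],3],[[0,0,0],3]]'; python3 -c "$T"
python3 -m creep '[[[0,0,0],1],[[0,0,0],2],[[0,0,0],2]]'; python3 -c "$T"
python3 -m creep '[[[0,0,0],1],[[0,0,0],2],[[0,0,0],2]]'; python3 -c "$T"
```

```text
t: 10.48
position: [0.4689, -0.0673, 0.0867]
ee_rot: [0.698, 0.716, 0.0, -0.0]
force: [-0.8, 1.7, 0.1]
width: 0.04
yaw 1.42 tq [0.21 0.17 0.01]
t: 10.73
position: [0.4689, -0.0674, 0.0867]
ee_rot: [0.711, 0.704, -0.0, -0.0]
force: [-1.1, 1.0, 0.3]
width: 0.04
yaw -0.58 tq [0.34 0.3  0.03]
t: 10.98
position: [0.4689, -0.0673, 0.0867]
ee_rot: [0.722, 0.692, -0.0, -0.0]
force: [-2.0, 2.6, -0.2]
width: 0.0401
yaw -2.46 tq [0.35 0.35 0.57]
```

```bash
python3 -m creep '[[[0,0,0],1],[[0,0,0],2],[[0,0,0],2]]'
python3 - <<'E'
from w import *
f=save("wrist","pics/wrist8.png"); s=sense()
print(s["position"],s["width"],yaw(s),s["force"],s["ft_torque"])
cv2.imwrite("pics/w8c.png",cv2.resize(cv2.imread("pics/wrist8.png")[180:400,180:480],None,fx=2.5,fy=2.5))
E
```

```text
t: 11.23
position: [0.4693, -0.0672, 0.0868]
ee_rot: [0.734, 0.679, -0.0, 0.0]
force: [-1.5, 2.0, 1.3]
width: 0.0401
[ 0.46927664 -0.06721135  0.08681205] 0.039683222438828186 -4.407472376290585 [-0.08533232  1.64466973  0.44977335] [0.51085028 0.34938162 1.25020414]
```

View pics/w8c.png

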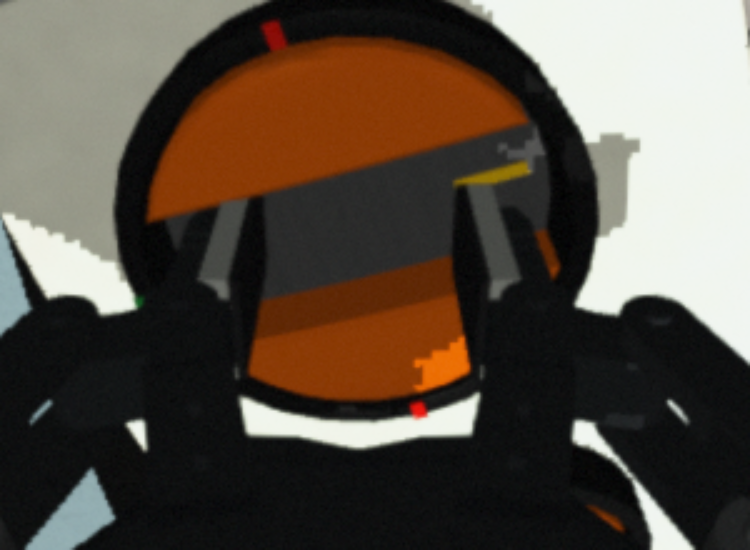

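The torque climbed to 1.25 N·m with the slot no longer following, so the latch is on its stop. I'll back off within the play, lift and check.

```bash
python3 -m creep '[[[0,0,0],-5],[[0,0,0],-10],[[0,0,0],-15],[[0,0,0],-15],[[0,0,-1],-15],[[0,0,-3],-15],[[0,0,-6],-15],[[0,0,-9],-15],[[0,0,-12],-15],[[0,0,-13],-15],[[0,0,-13],-15]]'
python3 - <<'E'
from w import *
f=save("wrist","pics/wrist9.png"); s=sense()
q=np.load("q1.npy"); print(s["position"],s["width"],yaw(s),s["force"],s["ft_torque"], go(s,fit.world((-.0115,-.0655,.088),q)))
E
```

```text
t: 12.2
position: [0.4712, -0.0681, 0.2198]
ee_rot: [0.641, 0.768, 0.003, 0.002]
force: [1.0, -0.6, -0.3]
width: 0.0399
[ 0.46976259 -0.067694    0.21781403] 0.03990297654358248 10.334511999527217 [-0.6640767  -0.31940083 -0.37513276] [0.10406283 0.00534121 0.0047408 ] [-13.22   0.5   12.97]
```

View pics/wrist9.png

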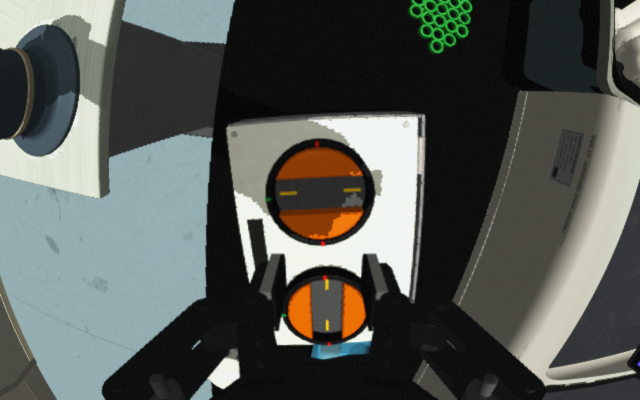

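The left slot now runs front to back, next to the green mark at (268,199). On to the right latch.

```bash
python3 -m creep '[[[-1,0,0],-6],[[-2,0,0],-12],[[-3,0,0],-18],[[-4,0,0],-24],[[-5,0.1,0],-30],[[-6,0.2,0],-36],[[-7,0.2,0],-42],[[-8,0.3,0],-48],[[-9,0.3,0],-54],[[-10,0.4,0],-60],[[-11,0.4,0],-66],[[-12,0.5,0],-72],[[-13,0.5,1],-78],[[-13.2,0.5,3],-84],[[-13.2,0.5,5],-89],[[-13.2,0.5,7],-91.2],[[-13.2,0.5,9],-91.2],[[-13.2,0.5,10],-91.2],[[-13.2,0.5,10],-91.2],[[-13.2,0.5,10],-91.2]]' 4
python3 - <<'E'
from w import *
f=save("wrist","pics/wrist10.png"); s=sense()
q=np.load("q1.npy"); print(s["position"],s["width"],yaw(s),s["force"],s["ft_torque"], go(s,fit.world((-.0115,-.0655,.088),q)))
cv2.imwrite("pics/w10c.png",cv2.resize(cv2.imread("pics/wrist10.png")[180:400,180:480],None,fx=2.5,fy=2.5))
E
```

```text
t: 13.92
position: [0.4972, -0.1965, 0.1158]
ee_rot: [-0.101, 0.995, 0.0, -0.001]
force: [-0.3, -0.6, -0.0]
width: 0.0398
[ 0.49804442 -0.19675185  0.1168007 ] 0.04025725324609429 101.60754832143071 [0.05626641 1.10659521 1.21584927] [-0.0680467  -0.02364654 -0.03915037] [-0.08 -0.    2.88]
```

View pics/w10c.png

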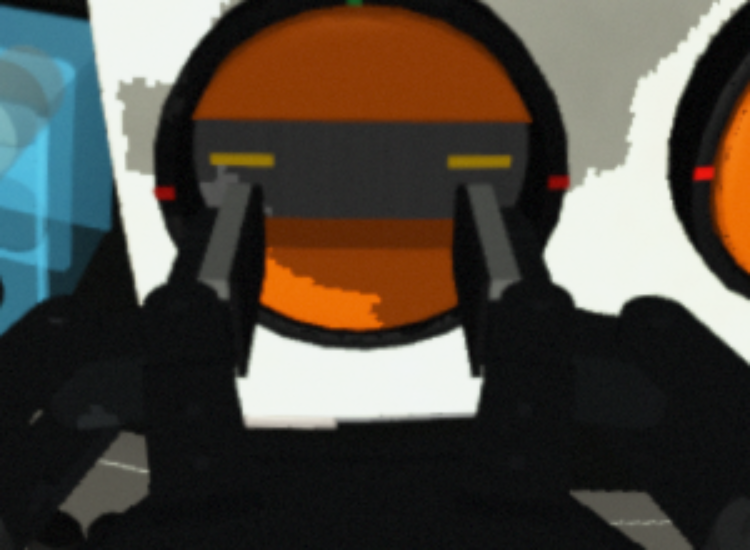

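Aligned, with the slot level between the fingers. Lowering to z 0.087, then turning.

```bash
python3 -m creep '[[[-0.1,0,0.5],0],[[-0.1,0,1],0],[[-0.1,0,1.5],0],[[-0.1,0,2],0],[[-0.1,0,2.4],0],[[-0.1,0,2.7],0],[[-0.1,0,2.9],0],[[-0.1,0,2.9],0],[[-0.1,0,2.9],0]]' 4
python3 - <<'E'
from w import *
f=save("wrist","pics/wrist11.png"); s=sense()
q=np.load("q1.npy"); print(s["position"],s["width"],yaw(s),s["force"],s["ft_torque"], go(s,fit.world((-.0115,-.0655,.088),q)))
cv2.imwrite("pics/w11c.png",cv2.resize(cv2.imread("pics/wrist11.png")[180:400,180:480],None,fx=2.5,fy=2.5))
E
```

```text
t: 14.72
position: [0.4989, -0.1963, 0.0877]
ee_rot: [-0.102, 0.995, 0.0, -0.0]
force: [0.0, -0.7, 0.5]
width: 0.0404
[ 0.49904094 -0.19634467  0.08784363] 0.03973055067078463 101.65619075183855 [ 0.34578665 -0.1428947  -0.31051987] [-0.0631271  -0.05747615 -0.03153464] [ 0.03 -0.02 -0.02]
```

View pics/w11c.png

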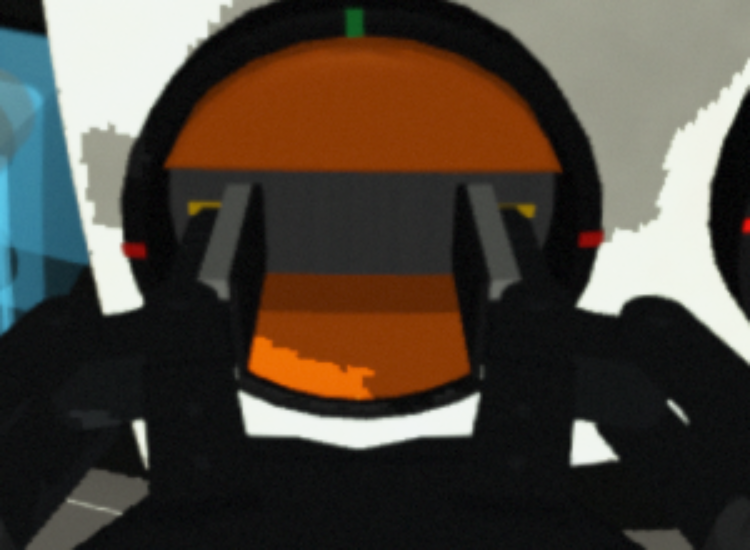

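```bash
T='from w import *
s=sense();print("yaw",yaw(s).round(2),"tq",np.round(s["ft_torque"],2))'
python3 -m creep '[[[0,0,0.1],5],[[0,0,0.1],10],[[0,0,0.1],15],[[0,0,0.1],20],[[0,0,0.1],25],[[0,0,0.1],30],[[0,0,0.1],35],[[0,0,0.1],40],[[0,0,0.1],45],[[0,0,0.1],50],[[0,0,0.1],55],[[0,0,0.1],60],[[0,0,0.1],65],[[0,0,0.1],70],[[0,0,0.1],75],[[0,0,0.1],80],[[0,0,0.1],85],[[0,0,0.1],90],[[0,0,0.1],94],[[0,0,0.1],97]]'; python3 -c "$T"
python3 -m creep '[[[0,0,0],1.5],[[0,0,0],3],[[0,0,0],3]]'; python3 -c "$T"
python3 -m creep '[[[0,0,0],1],[[0,0,0],2],[[0,0,0],2]]'; python3 -c "$T"
```

```text
t: 16.43
position: [0.4987, -0.196, 0.087]
ee_rot: [0.679, 0.734, 0.0, -0.0]
force: [-0.6, 0.5, 1.8]
width: 0.0403
yaw 4.52 tq [0.09 0.34 0.12]
t: 16.68
position: [0.4988, -0.196, 0.0868]
ee_rot: [0.697, 0.717, 0.0, -0.0]
force: [-1.3, 0.8, 0.5]
width: 0.0398
yaw 1.65 tq [0.25 0.26 0.03]
t: 16.93
position: [0.4989, -0.1959, 0.0867]
ee_rot: [0.709, 0.705, 0.0, -0.0]
force: [-1.6, 2.1, 1.8]
width: 0.0396
yaw -0.37 tq [0.43 0.29 0.04]
```

```bash
T='from w import *
s=sense();print("yaw",yaw(s).round(2),"tq",np.round(s["ft_torque"],2))'
python3 -m creep '[[[0,0,0],1],[[0,0,0],2],[[0,0,0],2]]'; python3 -c "$T"
python3 -m creep '[[[0,0,0],1],[[0,0,0],2],[[0,0,0],2]]'; python3 -c "$T"
```

```text
t: 17.18
position: [0.4988, -0.1959, 0.0867]
ee_rot: [0.721, 0.693, -0.0, -0.0]
force: [-1.9, 2.5, 3.7]
width: 0.0399
yaw -2.29 tq [0.51 0.4  0.5 ]
t: 17.43
position: [0.4989, -0.1959, 0.0867]
ee_rot: [0.732, 0.681, -0.0, -0.0]
force: [-2.9, 2.8, 3.5]
width: 0.0399
yaw -4.18 tq [0.54 0.59 1.33]
```

The right latch reached its stop with the same signature (1.33 N·m at yaw −4.2°). I'll back off, lift clear and check.

```bash
python3 -m creep '[[[0,0,0],-5],[[0,0,0],-10],[[0,0,0],-15],[[0,0,0],-15],[[0,0,-1],-15],[[0,0,-3],-15],[[0,0,-6],-15],[[0,0,-9],-15],[[0,0,-12],-15],[[3,0,-14],-15],[[6,0,-14],-15],[[6,0,-14],-15],[[6,0,-14],-15]]'
python3 - <<'E'
from w import *
f=save("wrist","pics/wrist12.png"); s=sense(); save("scene","pics/scene12.png"); save("side","pics/side12.png")
q=np.load("q1.npy"); q[3]=0; print(s["position"],yaw(s),s["force"],s["t"])
N=np.array([[wproj(f,fit.world((-.1+i*.0004,-.14+j*.0004,.084),q)) for j in range(700)] for i in range(500)],np.float32)
cv2.imwrite("pics/top12.png",cv2.remap(f["color"][:,:,::-1].copy(),N[...,0],N[...,1],cv2.INTER_LINEAR))
E
```

```text
t: 18.52
position: [0.5043, -0.1347, 0.2273]
ee_rot: [0.638, 0.77, 0.001, 0.0]
force: [-0.6, 0.4, 0.2]
width: 0.0397
[ 0.50371481 -0.13615147  0.22712873] 10.6019353519645 [-0.03217011  0.69151602  0.21801372] 18.5667
```

View pics/top12.png

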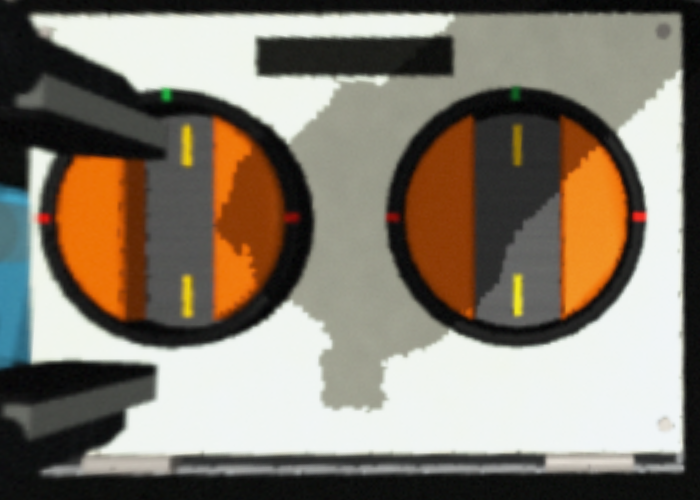

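View pics/scene12.png

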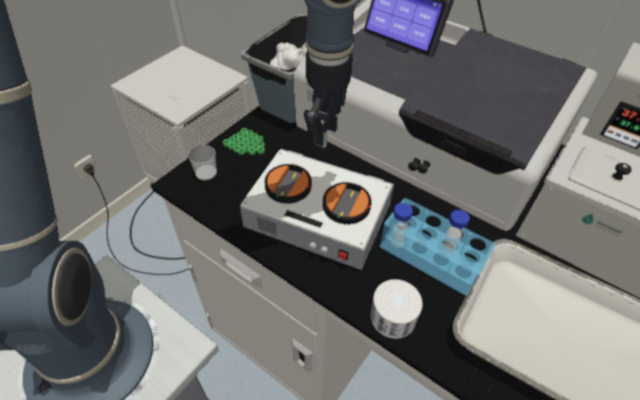

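View pics/side12.png

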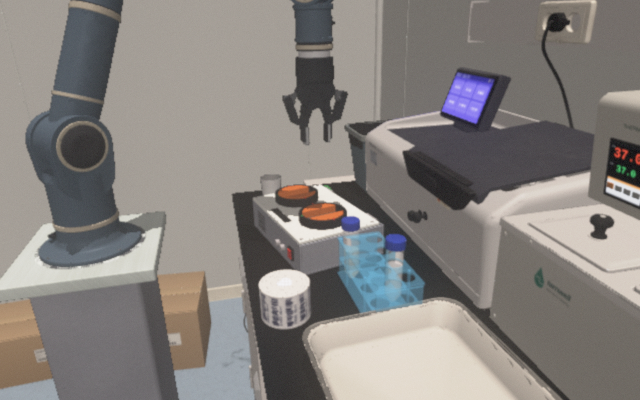

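In the rectified view the dashes of both slots run straight front to back, at columns 187 and 517. The hatch is flush, the bystanders are where they were, and the hand is 13 cm above the unit.

```bash
python3 -c "
from bench import *
print(hand_in())"
```

```text
the job is handed in; nothing more can be done
None
```

The hatch is down flush and both latches are locked; I handed the job in at about 18.6 s.

- **Hatch:** I pushed it down with the closed fingertips onto its hard stop. The force rose to about 36 N with no further travel at z = 0.080 m.
- **Latches:** I set the two slightly spread fingertips (4 cm apart) in the slot of the left latch, then the right, and turned each clockwise to its stop. The task said "a fingertip"; I used both so the turn was a pure twist. At the stops the torque climbed to about 1.25 N·m (left) and 1.33 N·m (right).
- **Last checks:** The wrist view shows both slots straight front to back, in line with the green marks. The hatch looks flush in all three views, and the bystanders look unmoved. The hand is clear, about 13 cm above the unit, and the force reads near zero.
- **Disagreements:** One early detection of the unit in the scene camera fell on the tube rack, so I left it out. The wrist view disagreed with the fitted pose by 1–2 mm, which I corrected for.

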